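# Bed the feed roller in its vee and clamp it

### The arm

A 6-joint arm with a two-finger parallel gripper is mounted at the origin on the work surface. World frame = base frame: x ahead of the robot, y to its left, z up, the work surface at z = 0. Lengths are in mm, angles in rad, forces in N, time in s.
With the tool pointing down it reaches from about 350 to 875 mm from the base axis. Payload 4.2 kg.
Tool frame: the origin (TCP) lies at the very end of the fingers, on their centre line; the grasp point (between the pads) lies 19 mm behind it; z points along the fingers, y is the line along which they close (so a half turn about z gives the same grasp; the last joint's range is limited). The gripper opens to 85 mm and grips with 20 to 120 N. Pads are 22 mm wide; open, the fingers measure 114 mm over their backs; the gripper's body (76 mm by 85 mm) begins 54 mm behind the grasp point. The pads swing forward as they close: fully open they stand 13 mm farther back than shut.
Start: joints at [1.583, 0.385, 0.008, 0, -1.194, -0.259], TCP at [152.657, 606.049, 231.312] pointing down, gripper open.
Joint ranges: [-3.14, 3.14], [-1.21, 2.06], [-1.07, 1.41], [-3.16, 2.05], [-2.99, -0.16], [-3.1, 3.1]. Speed limits (rad/s): [2.79, 2.79, 3.14, 3.14, 3.14, 3.14].

### API

Orientations are given as a unit quaternion [x, y, z, w].
In Python, from bench import arm gives the robot as it stands.
- The arm moves only by the tool servo_tool, never from a script. Its argument "rows" is a list that holds one entry, the list of rows, each a list of 7 numbers: the finger opening in mm, from 0 to 85.4, then the shift along the tool's x, y, z in mm, then the turn, a rotation vector about the tool's x, y, z in rad. A call has 1 to 10 rows; each row is the pose to reach, as a shift and turn from the pose commanded when the call began, along the tool's axes at that moment; what a row does not reach only later rows make up. A row lasts 1/8 s, in which the tool goes at most 62.5 mm and 10.7 degrees, less where a joint would pass 70% of its speed; a pose out of reach is approached as far as the arm can. A call with a gripper value outside its range is refused whole. The fingers move at their own pace and stop on an object; the grip force is fixed at half the most. Time passes only in rows, so rows that repeat a pose let the fingers close. It gives the time, the measured TCP pose, the force, the opening and the grip force at its end, in the units of the state.
- arm.read_state(): the state, without advancing time (a new reading comes with each control period).
- arm.get_image(name): name is "scene" or "top"; returns the picture (420x560x3 uint8, red, green, blue); there is no depth.
- arm.camera_params(name): a dict with "intrinsics" (3x3 intrinsics, pixels), "R" (3x3) and "t" (3): a world point X has camera coordinates R X + t. Camera axes: x right, y down, z forward; pixel columns grow to the right and rows downward; lengths in mm; the calibration is good to about 2 mm. A picture is of the moment at which its call begins. camera_params takes no time and is no camera call.
- arm.job_done(): hands the job in; it is judged then, once.
The state is a dict: "clock": time; "joints": joint angles; "joint_vel": joint speeds; "joint_efforts": joint torques, N m; "position": TCP position; "ee_rot": TCP orientation; "contact_force": force on the tool from outside, world axes, zero at the start; "wrist_torque": the same for the moment, N m; "gripper_width": finger opening in mm; "grasp_force": force on a finger pad.
Only numpy, scipy, OpenCV 4.12 (cv2) and the standard library are available. Lean on these libraries where they do the work, as an engineer would, in place of code of your own. Each camera call takes 0.05 s, during which the arm holds its last target. There are 200 camera calls.

### The job

At the book-covering desk, gently roll the metal roller along its stand, without lifting it, over the low ridge and into the vee, and take your hand off so that it settles square at the bottom by itself. Then swing the hold-down bail over, press it down firmly on the settled roller with about 10 N at its crossbar, and let go, leaving the bail bearing on the roller. Do not slam or force anything, and leave the tape, the glue bottle and the book where they are.

Things in the scene. Friction and masses are not known exactly. Their poses are not given: they have to be found in the camera images.
- stand: Fixed wooden roller stand, 290 x 170 mm. Origin on the desk under the vee's bottom line; z up; x is the rolling direction, from the flat shelf (-x) to the vee (x = 0); y along the vee. Two cheeks 20 mm thick at y = +-65 mm carry the roller; between them it is open down to a 15 mm base board. Steel hinge posts at x = +85, y = +-84 mm, tops 127 mm above the desk.
- shelf_edge (a point): Edge between shelf and vee, midway between the cheeks: stand x = -24 mm, 45 mm above the desk. The flat shelf, at this height, runs back to an entry stop (x -168 to -160 mm, 55 mm high). A low ridge, 1.5 mm proud and 15 mm wide, crosses the shelf at x = -36 mm: pushing over it takes about 3 to 12 N, then the roller runs down into the vee by itself.
- vee (a point): Where the roller's centre lies when settled in the 90-degree vee: stand x = 0, 63 mm above the desk (12 mm lower than on the shelf). The vee's near face rises to the shelf edge, its far face to 76 mm above the desk at x = +55 mm.
- roller: Aluminium roller, 60 mm diameter, 200 mm long, with 16 mm steel stub shafts to 230 mm overall; 0.48 to 0.78 kg, loose. Origin at its centre, its own y along its axis (x and z turn as it rolls). Starts lying on the shelf, centre 75 mm above the desk, up to 8 degrees out of square; must end parallel to the stand's y. Pushing it with more than 25 N mars it.
- bail (a joint): Angle of the U-shaped hold-down bail (rad): 0 = level; grows as it opens; 1.57 upright; stop 1.95. Stiff hinge (0.35 N m): stays where left. Two rubber pads half way along sit on screws set differently each time, so they meet the settled roller anywhere from -0.08 to +0.08: feel for it. They are nearly rigid. 8 to 40 N at the pads is right, about twice the crossbar's press less hinge friction.
- bail_bar (a point): Middle of the bail's crossbar, a round bar along the stand's y with a black sleeve 16 mm in diameter, 80 mm long. Two flat straps 14 mm wide (y = +-65 mm) join it to the hinge; 116 mm is free between them, so fingers can straddle the bar from above. With the bail level it is at stand x = -85 mm, 111 mm above the desk. The bail weighs 0.28 kg.
- bail_hinge (a point): Middle of the bail's hinge line, along the stand's y, at stand x = +85 mm, 111 mm above the desk. The bar moves on a 170 mm circle about it: stand x = 85 - 170 cos(angle) mm, height = 111 + 170 sin(angle) mm.
- tape: Roll of clear tape lying flat beside the stand, 100 mm outside diameter, 24 mm high, loose; origin under its centre. To be left alone.
- glue: White glue bottle, 56 mm diameter, 150 mm tall, standing loose beside the stand; origin under its centre. To be left alone.
- book: Blue book, 155 x 215 x 44 mm, lying loose on the desk; origin under its centre. To be left alone.
There are look-alikes about, which are no part of the job. Several things have the shape of the roller; the one meant has the colours described above.

How it is judged (in metres and radians):
On the way, in this order (a step that is already met when the one before it is completed fails the run):
1. the roller lies settled square in the bottom of the vee, untouched, with the bail still open (x of roller in the frame of stand between -0.003 and 0.003 m and z of roller in the frame of stand below 0.066 m and angle between the y axis of roller and the y axis of stand, either way round below 0.03 rad and linear speed of roller below 0.01 m/s and angular speed of roller below 0.2 rad/s and contact force between the fingers and roller below 0.05 N and value of joint bail above 0.5 rad), for 0.3 s.
2. the bail is pressed on the settled roller with more than 8 N at the pads (x of roller in the frame of stand between -0.003 and 0.003 m and z of roller in the frame of stand below 0.066 m and angle between the y axis of roller and the y axis of stand, either way round below 0.03 rad and linear speed of roller below 0.01 m/s and angular speed of roller below 0.2 rad/s and contact force between bail and roller above 8 N), for 0.2 s.
At the end, for the whole second after the job is handed in: The roller is at rest in the vee (centre within 3 mm of the vee line and no more than 3 mm above its settled height, axis within 0.03 rad of the stand's y), the bail is closed (angle below 0.1 rad) and bears on the roller with more than 0.5 N, and the robot touches neither (x of roller in the frame of stand between -0.003 and 0.003 m and z of roller in the frame of stand below 0.066 m and angle between the y axis of roller and the y axis of stand, either way round below 0.03 rad and linear speed of roller below 0.01 m/s and angular speed of roller below 0.2 rad/s and value of joint bail below 0.1 rad and contact force between bail and roller above 0.5 N and contact force between the fingers and roller below 0.05 N and contact force between the fingers and bail below 0.05 N).
It fails at once if the roller is lifted (centre more than 95 mm above the desk) (height (world z) of roller above 0.095 m).
It fails at once if the roller is pushed or squeezed with more than 25 N (contact force between the fingers and roller above 25 N).
It fails at once if the bail is pressed on the roller with more than 40 N (contact force between bail and roller above 40 N).
It fails at once if the tape, the glue bottle or the book is moved more than 20 mm (distance of any of tape, glue, book from where it was at the start of the episode above 0.02 m).
It also fails if it takes over 59 s, if anything falls off the work surface, if the arm or the gripper's body presses on something with over 40 N, if the wrist force passes 120 N, or if a joint passes its speed limit or range.

## Working session

There is one attempt and no reset: what is moved stays moved. The work goes in short steps, Python scripts to look and compute and a tool call to move; the robot and the scene stay as the last step left them, time stands still between calls to the robot, and variables do not carry over. Pictures are saved under pics/ and viewed, at most 12 in all, crops included, and the job is handed in when it is done.

Besides the shell and the picture viewer there is one more tool, called as name(argument=value, ...) on one line, values as JSON. servo_tool: Moves the arm, as the interface text tells. Its arguments: {"type":"object","properties":{"rows":{"type":"array"}},"required":["rows"]}

```bash
mkdir -p pics && python3 - <<'E'
from bench import arm
import cv2,numpy as np
for n in("scene","top"):
    im=arm.get_image(n);cv2.imwrite(f"pics/{n}0.png",im[:,:,::-1])
    p=arm.camera_params(n);print(n,np.round(p["intrinsics"],1).tolist(),np.round(p["R"],4).tolist(),np.round(p["t"],1).tolist())
print(arm.read_state())
E
```

```text
scene [[419.5, 0.0, 284.6], [0.0, 419.5, 207.8], [0.0, 0.0, 1.0]] [[-0.8548, 0.519, -0.0063], [0.444, 0.7249, -0.5268], [-0.2689, -0.453, -0.85]] [537.5, -183.4, 1396.8]
top [[391.0, 0.0, 275.4], [0.0, 391.0, 211.3], [0.0, 0.0, 1.0]] [[0.0186, -0.9998, 0.0045], [-0.9886, -0.0191, -0.1495], [0.1495, -0.0017, -0.9888]] [-36.8, 601.9, 1165.5]
{'clock': 0.1, 'joints': array([ 1.58257347e+00,  3.85490477e-01,  6.79100749e-03, -4.34663795e-04,
       -1.19397104e+00, -2.58598752e-01]), 'joint_vel': array([-4.25092145e-04, -2.05053583e-03,  1.95957728e-03,  1.33112864e-03,
       -6.42440115e-05, -1.43443941e-03]), 'joint_efforts': array([-8.20447531e-04, -3.93322134e+01,  1.88927132e+01,  4.19792086e+00,
       -2.62534282e-03,  6.77744314e-07]), 'position': array([152.55841673, 605.57904911, 230.33563431]), 'ee_rot': array([ 9.92384220e-01, -1.23177274e-01, -7.38673848e-05,  9.55766445e-04]), 'contact_force': array([ 0.04371122, -0.0451344 , -0.92463552]), 'wrist_torque': array([ 0.00058525,  0.01215815, -0.05011068]), 'grasp_force': 0.0, 'gripper_width': 85.74366859119144}
```

View pics/scene0.png

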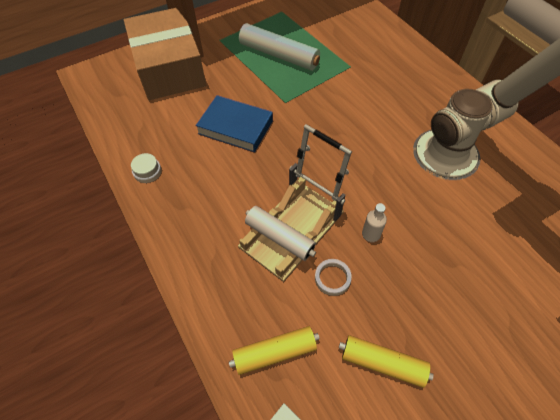

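View pics/top0.png

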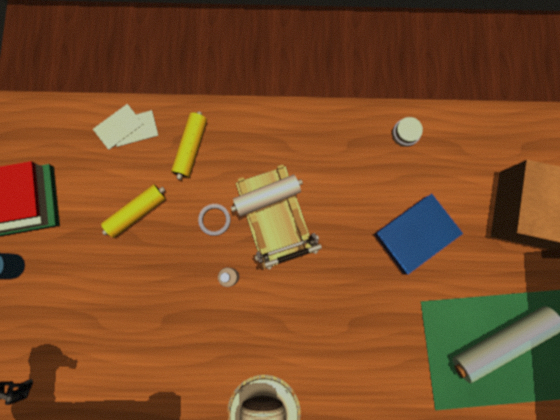

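The candidates in the top view are a grey roller on the stand (267,196), yellow rollers at (189,145) and (133,211), and a large grey roll on the green mat (508,345). The one on the stand's shelf, aluminium grey with steel stubs, fits the description. I'll confirm it in an enlarged crop.

```bash
python3 - <<'E'
import cv2,numpy as np
t=cv2.imread("pics/top0.png")[155:280,190:330];s=cv2.imread("pics/scene0.png")[115:285,225:395]
a=cv2.resize(t,(672,600),interpolation=cv2.INTER_CUBIC)  # 4.8x
b=cv2.resize(s,(600,600),interpolation=cv2.INTER_CUBIC)
cv2.imwrite("pics/ct.png",a);cv2.imwrite("pics/cs.png",b)
E
```

```text
(no output)
```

View pics/ct.png

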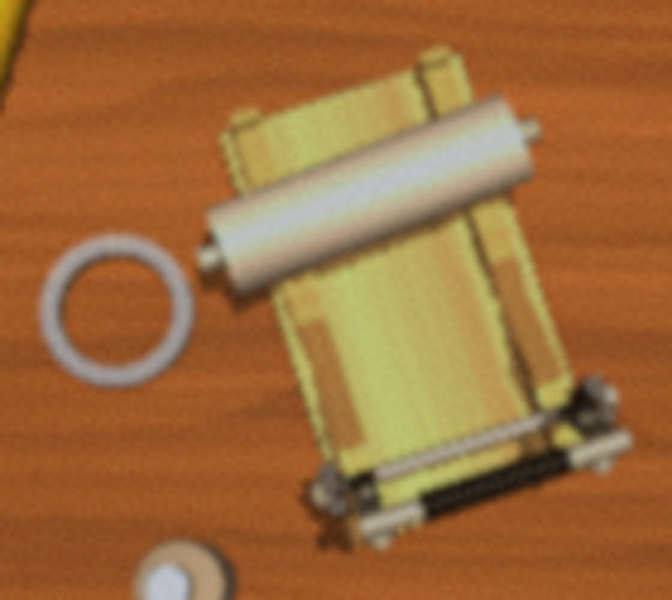

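View pics/cs.png

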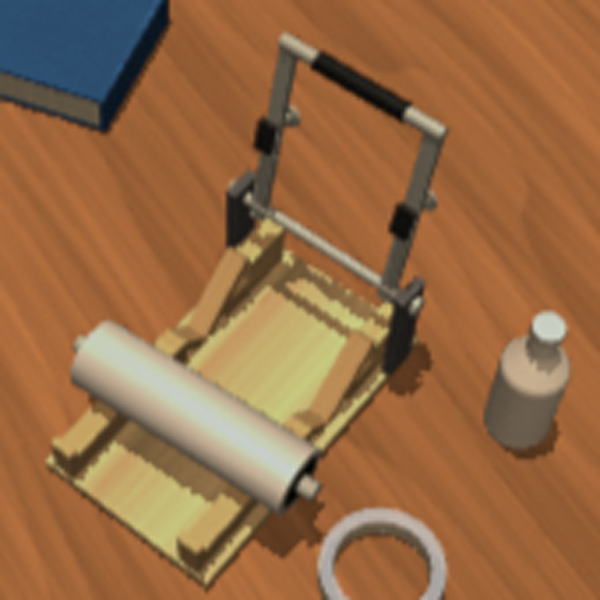

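The crops confirm it: grey roller on the stand, stubs at crop (208,258) and (540,128), black crossbar sleeve at about (496,480), bail upright towards the robot. Next I'll cast rays for the stand frame, roller and bar.

```bash
cat > h.py <<'E'
import numpy as np
from bench import arm
def ray(n,u,v):
    p=arm.camera_params(n);R,t=np.array(p["R"]),np.array(p["t"])
    d=R.T@np.linalg.solve(p["intrinsics"],[u,v,1]);return -R.T@t,d
def onz(n,u,v,z):
    c,d=ray(n,u,v);return c+d*(z-c[2])/d[2]
def two(a,b):
    (c,d),(e,f)=ray("top",*a),ray("scene",*b)
    s=np.linalg.lstsq(np.c_[d,-f],e-c,rcond=None)[0];return (c+d*s[0]+e+f*s[1])/2,np.linalg.norm(c+d*s[0]-e-f*s[1])
E
python3 - <<'E'
from h import *
np.set_printoptions(precision=1,suppress=True)
T=lambda u,v:(190+u/4.8,155+v/4.8)
S=lambda u,v:(225+u/3.53,115+v/3.53)
print("stubs top",onz("top",*T(208,258),75),onz("top",*T(540,128),75))
print("stubs scene",onz("scene",*S(312,488),75),onz("scene",*S(80,343),75))
print("stops top",onz("top",*T(245,119),55),onz("top",*T(440,58),55))
print("corners scene",onz("scene",*S(207,583),15),onz("scene",*S(50,462),15))
print("posts top",onz("top",*T(330,487),127),onz("top",*T(597,398),127))
print("posts scene",onz("scene",*S(412,285),127),onz("scene",*S(240,185),127))
print("hinge rod top",onz("top",*T(375,472),111),onz("top",*T(555,415),111))
print("vee bottoms near edge", onz("top",*T(310,318),45),onz("top",*T(497,262),45))
print("sleeve",two(T(496,480),S(362,86)))
print("tape",onz("top",*T(116,311),12),"glue",onz("top",*T(165,583),150),"book",onz("top",419,233,44))
E
```

```text
stubs top [603.4 102.1  75. ] [ 691.2 -106.2   75. ]
stubs scene [602.5 106.3  75. ] [691.  -98.6  75. ]
stops top [698.   83.5  55. ] [741.2 -42.1  55. ]
corners scene [698.  109.3  15. ] [752.7 -46.5  15. ]
posts top [459.8  19.7 127. ] [ 515.4 -137.8  127. ]
posts scene [455.7  20.2 127. ] [ 518.6 -133.1  127. ]
hinge rod top [469.8  -6.4 111. ] [ 506.  -114.2  111. ]
vee bottoms near edge [570.3  38.5  45. ] [609.  -81.3  45. ]
sleeve (array([458.4, -69.6, 275.1]), np.float64(4.01523257151038))
tape [576.6 168.3  12. ] glue [402.5 112.1 150. ] book [ 543.7 -468.5   44. ]
```

servo_tool(rows=[[[70,60,30,-30,0,0,0.18],[70,683,434,-30,0,0,2.565],[70,683,434,-30,0,0,2.565],[70,683,434,-30,0,0,2.565],[70,683,434,-30,0,0,2.565],[70,683,434,-30,0,0,2.565],[70,683,434,-30,0,0,2.565],[70,683,434,-30,0,0,2.565],[70,683,434,-30,0,0,2.565],[70,683,434,-30,0,0,2.565]]])

```text
clock: 1.35
position: [580.4, 155.7, 259.8]
ee_rot: [-0.489, 0.872, 0.0, -0.0]
contact_force: [0.8, 1.1, 0.8]
gripper_width: 70.2
grasp_force: 0.0
```

```bash
cat >> h.py <<'E'
from scipy.spatial.transform import Rotation as Ro
O=np.array([567,-31.,0]);th=np.arctan2(-.324,-.946)
Rs=Ro.from_euler('z',th).as_matrix()          # stand axes in world
def where():
    s=arm.read_state();R=Ro.from_quat(s["ee_rot"]).as_matrix()
    print("t",round(s["clock"],2),"stand pos",np.round(Rs.T@(s["position"]-O),1),"F stand",np.round(Rs.T@s["contact_force"],1),"w",round(s["gripper_width"],1))
    print("tool axes in stand\n",np.round(Rs.T@R,3))
    return s,R
def shift(p,ysign=-1):
    """tool shift+turn to stand point p, tool y along ysign*stand y, pointing down"""
    s,R=where();W=Rs@np.diag([-ysign*1.0,ysign,-1]) if False else Rs@np.c_[[ysign,0,0],[0,-ysign,0],[0,0,-1]]
    W=Rs@np.c_[[-1.,0,0],[0,1.,0],[0,0,-1.]] if ysign>0 else Rs@np.c_[[1.,0,0],[0,-1.,0],[0,0,-1.]]
    print("shift",np.round(R.T@(O+Rs@np.array(p,float)-s["position"]),1),"turn",np.round(Ro.from_matrix(R.T@W).as_rotvec(),3))
E
sed -i 's/^    s,R=where();W=.*/    s,R=where()/' h.py
python3 -c "
from h import *
shift([-150,0,260])"
```

```text
t 1.35 stand pos [ -73.1 -172.3  259.8] F stand [-1.1 -0.7  0.8] w 70.2
tool axes in stand
 [[ 0.77   0.637  0.001]
 [ 0.637 -0.77  -0.   ]
 [ 0.     0.    -1.   ]]
shift [  50.6 -181.7   -0.2] turn [ 0.    -0.     0.691]
```

servo_tool(rows=[[[70,51,-182,0,0,0,0.691],[70,51,-182,0,0,0,0.691],[70,51,-182,0,0,0,0.691],[70,51,-182,0,0,0,0.691],[70,51,-182,0,0,0,0.691],[70,51,-182,50,0,0,0.691],[70,51,-182,100,0,0,0.691],[70,51,-182,130,0,0,0.691],[70,51,-182,130,0,0,0.691]]])

```text
clock: 2.48
position: [706.6, 20.3, 127.4]
ee_rot: [-0.169, 0.986, -0.0, -0.003]
contact_force: [-0.2, 0.3, 0.8]
gripper_width: 70.1
grasp_force: 0.0
```

```bash
python3 - <<'E'
from h import *
import cv2
shift([-150,0,62])
a=arm.get_image("top")[130:290,190:340,::-1];b=arm.get_image("scene")[100:300,200:400,::-1]
cv2.imwrite("pics/p2.png",np.hstack([cv2.resize(a,(400,427)),cv2.resize(b,(400,427),interpolation=2)]))
E
```

```text
t 2.48 stand pos [-148.7   -3.3  127.4] F stand [ 0.1 -0.4  0.8] w 70.1
tool axes in stand
 [[ 1.     0.009  0.006]
 [ 0.009 -1.    -0.001]
 [ 0.006  0.001 -1.   ]]
shift [-1.7 -3.4 65.4] turn [ 0.001 -0.006  0.009]
```

View pics/p2.png

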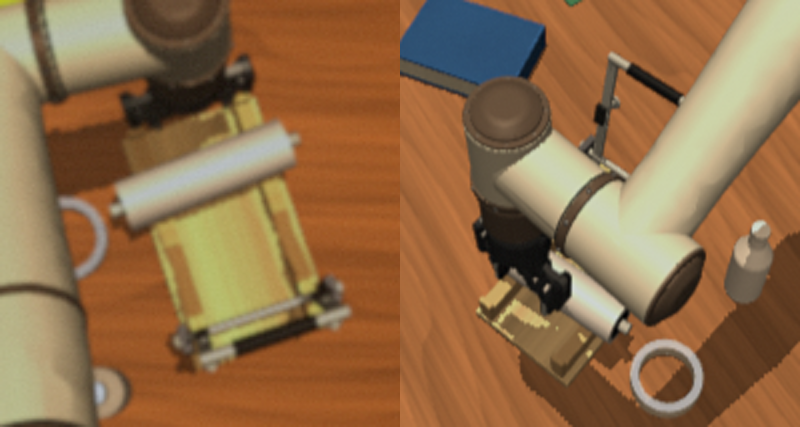

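The left (top) view shows the gripper behind the roller, at about (185,95), with open fingers along the stand's y. The right (scene) view shows the arm clear of the bail and bottle. Next I'll descend and creep forward.

servo_tool(rows=[[[70,-1,-3,30,0,0,0.009],[70,-1,-3,60,0,0,0.009],[70,-1,-3,65,0,0,0.009],[70,4,-3,68,0,0,0.009],[70,8,-3,72,0,0,0.009],[70,10,-3,76,0,0,0.009],[70,13,-3,76,0,0,0.009],[70,16,-3,76,0,0,0.009],[70,19,-3,76,0,0,0.009],[70,20,-3,76,0,0,0.009]]])

```text
clock: 3.82
position: [690.8, 10.1, 54.4]
ee_rot: [-0.163, 0.987, 0.0, 0.0]
contact_force: [0.0, -0.0, -0.3]
gripper_width: 70.3
grasp_force: 0.0
```

```bash
python3 -c "
from h import *
where()"
```

```text
t 3.83 stand pos [-130.4    1.3   54.4] F stand [-0.   0.  -0.3] w 70.3
tool axes in stand
 [[ 1.    -0.003 -0.   ]
 [-0.003 -1.     0.   ]
 [-0.    -0.    -1.   ]]
```

servo_tool(rows=[[[70,3,0,0,0,0,0],[70,6,0,0,0,0,0],[70,9,0,0,0,0,0],[70,12,0,0,0,0,0],[70,15,0,0,0,0,0],[70,18,0,0,0,0,0],[70,21,0,0,0,0,0],[70,24,0,0,0,0,0],[70,26,0,0,0,0,0],[70,28,0,0,0,0,0]]])

```text
clock: 5.08
position: [664.4, 1.1, 54.2]
ee_rot: [-0.163, 0.987, -0.0, 0.0]
contact_force: [0.7, 0.7, 0.4]
gripper_width: 69.7
grasp_force: 0.2
```

```bash
python3 - <<'E'
from h import *
import cv2
where()
a=arm.get_image("top")[130:290,190:340,::-1];b=arm.get_image("scene")[150:310,215:365,::-1]
cv2.imwrite("pics/p3.png",np.hstack([cv2.resize(a,(400,427)),cv2.resize(b,(400,427),interpolation=2)]))
E
```

```text
t 5.08 stand pos [-102.5    1.2   54.2] F stand [-0.9 -0.5  0.4] w 69.7
tool axes in stand
 [[ 1.    -0.003 -0.   ]
 [-0.003 -1.     0.   ]
 [-0.    -0.    -1.   ]]
```

View pics/p3.png

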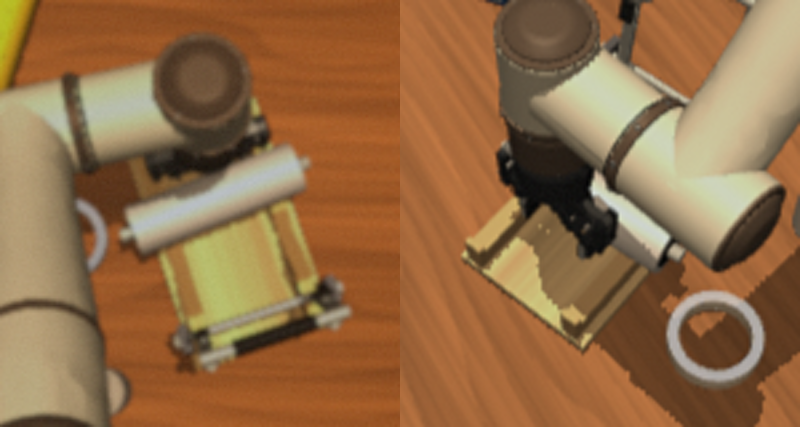

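The roller is now moving, with its stubs in the left panel at about (125,235) and (305,162), and the fingers are lightly touching it. It's still a little skewed. I'll push on to just short of the ridge and measure the axis.

servo_tool(rows=[[[70,3,-1,0,0,0,0],[70,6,-1,0,0,0,0],[70,9,-1,0,0,0,0],[70,11,-1,0,0,0,0],[70,12,-1,0,0,0,0],[70,12,-1,0,0,0,0]]])

```text
clock: 5.92
position: [652.1, -3.9, 53.5]
ee_rot: [-0.163, 0.987, 0.0, -0.001]
contact_force: [1.0, -0.5, 0.8]
gripper_width: 69.6
grasp_force: 0.6
```

```bash
cat >> h.py <<'E'
import cv2
def roller(z=75):
    im=arm.get_image("top");h=cv2.cvtColor(im,cv2.COLOR_RGB2HSV)
    m=((h[...,1]<65)&(h[...,2]>110)).astype(np.uint8)
    k=np.zeros_like(m);k[170:250,225:320]=1;m*=k
    n,l,st,c=cv2.connectedComponentsWithStats(m)
    i=1+np.argmax(st[1:,4]);r=cv2.minAreaRect(np.argwhere(l==i)[:,::-1].astype(np.float32))
    b=cv2.boxPoints(r);b=[np.array(x) for x in b]
    e=[(b[0]+b[1])/2,(b[2]+b[3])/2] if np.linalg.norm(b[0]-b[1])<np.linalg.norm(b[1]-b[2]) else [(b[1]+b[2])/2,(b[3]+b[0])/2]
    P=[Rs.T@(onz("top",*q,z)-O) for q in e];d=P[1]-P[0];d*=np.sign(d[1])
    print("roller px",np.round(r,1) if 0 else r,"ends",np.round(P,1),"skew",round(np.arctan2(d[0],d[1]),3),"mid",np.round((P[0]+P[1])/2,1))
    return im
E
python3 - <<'E'
from h import *
where()
im=roller()
E
```

```text
t 5.92 stand pos [-89.3   1.9  53.5] F stand [-0.8  0.8  0.8] w 69.6
tool axes in stand
 [[ 1.    -0.003  0.003]
 [-0.003 -1.    -0.001]
 [ 0.003  0.001 -1.   ]]
roller px ((270.88934326171875, 207.2172393798828), (11.903712272644043, 73.16329193115234), 68.62937927246094) ends [[ -54.8  106.5   75. ]
 [ -40.  -114.6   75. ]] skew -0.067 mid [-47.4  -4.1  75. ]
```

servo_tool(rows=[[[70,2,0,0,0,0,0],[70,4,0,0,0,0,0],[70,5,0,0,0,0,0],[70,6,0,0,0,0,0],[70,6,0,0,0,0,0]]])

```text
clock: 6.6
position: [649.8, -5.1, 55.6]
ee_rot: [-0.164, 0.987, -0.0, 0.003]
contact_force: [5.8, 1.1, 5.4]
gripper_width: 70.1
grasp_force: 2.7
```

```bash
python3 - <<'E'
from h import *
where()
im=roller()
E
```

```text
t 6.6 stand pos [-86.7   2.3  55.6] F stand [-5.9  0.8  5.4] w 70.1
tool axes in stand
 [[ 1.    -0.001 -0.005]
 [-0.001 -1.     0.001]
 [-0.005 -0.001 -1.   ]]
roller px ((270.89654541015625, 208.2413787841797), (11.884502410888672, 73.1639633178711), 68.19859313964844) ends [[ -52.6  105.5   75. ]
 [ -36.1 -115.4   75. ]] skew -0.074 mid [-44.4  -5.   75. ]
```

servo_tool(rows=[[[70,1,0,0,0,0,0],[70,2,0,0,0,0,0],[70,2,0,0,0,0,0],[70,3,0,0,0,0,0],[70,3,0,0,0,0,0]]])

```text
clock: 7.28
position: [648.8, -5.5, 56.7]
ee_rot: [-0.164, 0.986, -0.0, 0.005]
contact_force: [7.5, 3.8, 5.7]
gripper_width: 70.0
grasp_force: 3.7
```

```bash
python3 - <<'E'
from h import *
where()
im=roller()
E
```

```text
t 7.28 stand pos [-85.6   2.3  56.7] F stand [-8.3 -1.1  5.7] w 70.0
tool axes in stand
 [[ 1.    -0.    -0.009]
 [-0.    -1.     0.002]
 [-0.009 -0.002 -1.   ]]
roller px ((271.77117919921875, 208.43670654296875), (12.044065475463867, 73.53828430175781), 67.89054870605469) ends [[ -51.9  108.3   75. ]
 [ -34.1 -113.6   75. ]] skew -0.08 mid [-43.   -2.6  75. ]
```

servo_tool(rows=[[[70,1,0,0,0,0,0],[70,2,0,0,0,0,0],[70,3,0,0,0,0,0],[70,3,0,0,0,0,0]]])

```text
clock: 7.82
position: [643.7, -7.0, 55.8]
ee_rot: [-0.163, 0.987, -0.0, 0.002]
contact_force: [1.1, 0.4, -0.0]
gripper_width: 69.5
grasp_force: 0.3
```

```bash
python3 - <<'E'
from h import *
s,R=where();print("torque stand",Rs.T@s["wrist_torque"])
im=roller()
E
```

```text
t 7.83 stand pos [-80.3   2.2  55.8] F stand [-1.2  0.  -0. ] w 69.5
tool axes in stand
 [[ 1.    -0.002 -0.004]
 [-0.002 -1.     0.001]
 [-0.004 -0.001 -1.   ]]
torque stand [0.02145824 0.14720839 0.00730709]
roller px ((272.6515197753906, 209.5851593017578), (11.970343589782715, 75.02601623535156), 69.14553833007812) ends [[ -45.3  112.1   75. ]
 [ -32.3 -114.5   75. ]] skew -0.057 mid [-38.8  -1.2  75. ]
```

servo_tool(rows=[[[70,1,0,0,0,0,0],[70,2,0,0,0,0,0],[70,3,0,0,0,0,0],[70,4,0,0,0,0,0],[70,4,0,0,0,0,0]]])

```text
clock: 8.5
position: [638.0, -8.9, 54.1]
ee_rot: [-0.163, 0.987, 0.0, -0.0]
contact_force: [-0.9, 0.4, -0.2]
gripper_width: 69.9
grasp_force: 0.0
```

```bash
python3 - <<'E'
from h import *
s,R=where();print("torque stand",Rs.T@s["wrist_torque"])
im=roller()
E
```

```text
t 8.5 stand pos [-74.3   2.1  54.1] F stand [ 0.7 -0.7 -0.2] w 69.9
tool axes in stand
 [[ 1.    -0.003  0.   ]
 [-0.003 -1.    -0.   ]
 [ 0.     0.    -1.   ]]
torque stand [ 0.03072467 -0.046975    0.04179995]
roller px ((276.3877258300781, 221.18954467773438), (12.825130462646484, 72.7090835571289), 70.11483764648438) ends [[  -6.   108.1   75. ]
 [   2.5 -110.7   75. ]] skew -0.039 mid [-1.7 -1.3 75. ]
```

servo_tool(rows=[[[70,-10,0,0,0,0,0],[70,-20,0,0,0,0,0],[70,-20,0,-40,0,0,0],[70,-20,0,-90,0,0,0],[70,-20,0,-150,0,0,0],[70,-20,0,-210,0,0,0],[70,-20,0,-270,0,0,0],[70,-20,0,-290,0,0,0]]])

```text
clock: 9.55
position: [658.8, -2.3, 350.0]
ee_rot: [-0.163, 0.987, -0.0, 0.005]
contact_force: [0.7, 0.1, -0.1]
gripper_width: 70.0
grasp_force: 0.0
```

```bash
python3 - <<'E'
from h import *
where()
im=roller(63)
a=im[150:270,215:335,::-1];b=arm.get_image("scene")[100:300,200:400,::-1]
cv2.imwrite("pics/p4.png",np.hstack([cv2.resize(a,(400,400),interpolation=2),cv2.resize(b,(400,400),interpolation=2)]))
E
```

```text
t 9.55 stand pos [-96.2   2.6 350. ] F stand [-0.7  0.1 -0.1] w 70.0
tool axes in stand
 [[ 1.    -0.002 -0.009]
 [-0.002 -1.     0.002]
 [-0.009 -0.002 -1.   ]]
roller px ((276.4000244140625, 221.20001220703125), (12.016656875610352, 72.73239135742188), 71.56505584716797) ends [[  -4.5  109.8   63. ]
 [  -1.6 -111.4   63. ]] skew -0.013 mid [-3.1 -0.8 63. ]
```

View pics/p4.png

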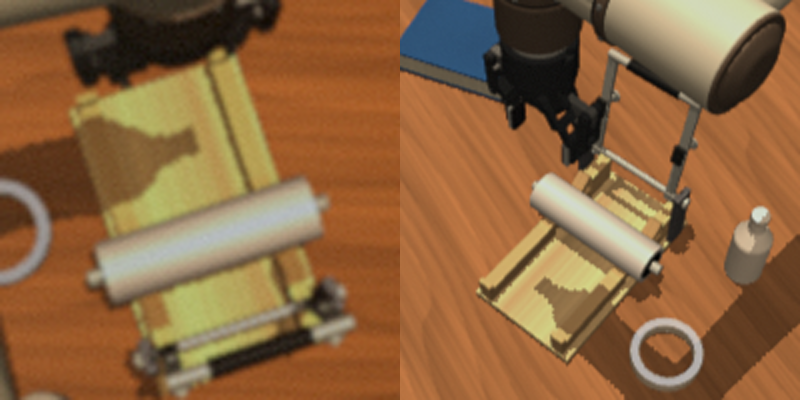

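The roller has settled in the vee, square to the cheeks: left panel, roller at about (210,240), measured skew 0.013 rad. The bail is still upright, with the bar at about (250,355). I'll go over to the robot side of the bail.

servo_tool(rows=[[[40,60,0,0,0,0,0],[40,120,0,0,0,0,0],[40,180,2,0,0,0,0],[40,240,2,0,0,0,0],[40,265,2,0,0,0,0],[40,265,2,0,0,0,0],[40,265,2,40,0,0,0],[40,265,2,80,0,0,0],[40,265,2,96,0,0,0],[40,265,2,96,0,0,0]]])

```text
clock: 10.9
position: [405.4, -85.5, 246.0]
ee_rot: [-0.163, 0.987, 0.0, -0.003]
contact_force: [0.5, -0.3, 0.3]
gripper_width: 39.9
grasp_force: 0.0
```

```bash
python3 - <<'E'
from h import *
s,R=where();print(s["joints"])
im=arm.get_image("top");roller(63)
a=im[150:290,215:355,::-1];b=arm.get_image("scene")[60:260,230:430,::-1]
cv2.imwrite("pics/p5.png",np.hstack([cv2.resize(a,(400,400),interpolation=2),cv2.resize(b,(400,400),interpolation=2)]))
E
```

```text
t 10.9 stand pos [170.6  -0.8 246. ] F stand [-0.4  0.4  0.3] w 39.9
tool axes in stand
 [[ 1.    -0.002  0.005]
 [-0.002 -1.    -0.001]
 [ 0.005  0.001 -1.   ]]
[ 1.87965715e-01  5.77245595e-03 -4.39724469e-01 -3.09205880e-04
 -1.13072260e+00 -1.43113590e+00]
roller px ((275.9499816894531, 221.35003662109375), (12.016654968261719, 71.78369140625), 71.56505584716797) ends [[  -4.5  106.9   63. ]
 [  -1.6 -111.4   63. ]] skew -0.013 mid [-3.1 -2.2 63. ]
```

View pics/p5.png

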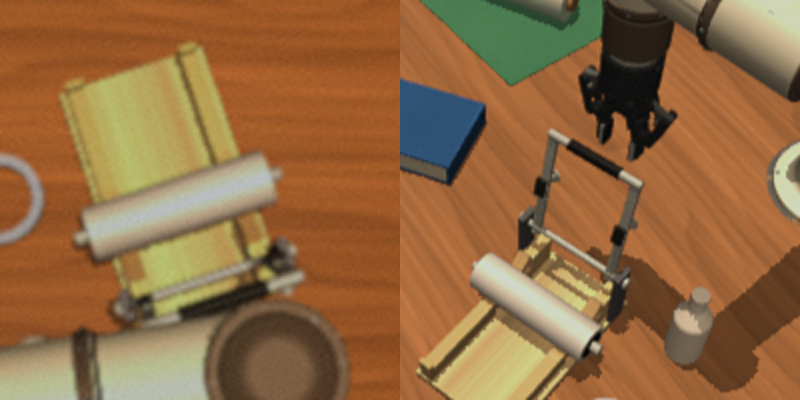

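The left panel shows the wrist at about (275,365), on the robot side of the bar at (225,300). The right panel shows the open fingers behind the sleeve at (595,158), clear of it. Next I'll push the bar over along its arc.

servo_tool(rows=[[[40,-20,0,0,0,0,0],[40,-32,0,0,0,0,0],[40,-44,0,0,0,0,0],[40,-57,0,0,0,0,0],[40,-70,0,0,0,0,0],[40,-84,0,0,0,0,0],[40,-98,0,0,0,0,0],[40,-112,0,0,0,0,0],[40,-126,0,4,0,0,0],[40,-140,0,10,0,0,0]]])

```text
clock: 12.3
position: [539.6, -40.2, 238.3]
ee_rot: [-0.163, 0.987, -0.0, 0.001]
contact_force: [-0.1, 0.6, 0.4]
gripper_width: 40.2
grasp_force: 0.6
```

```bash
cat >> h.py <<'E'
def sleeve():
    """dark sleeve centre in scene, intersected with the bar circle"""
    im=arm.get_image("scene");cv2.imwrite("pics/last_scene.png",im[:,:,::-1])
E
python3 -c "
from h import *
where()"
```

```text
t 12.3 stand pos [ 2.890e+01 -1.000e-01  2.383e+02] F stand [-0.1 -0.6  0.4] w 40.2
tool axes in stand
 [[ 1.    -0.003 -0.002]
 [-0.003 -1.     0.   ]
 [-0.002 -0.    -1.   ]]
```

```bash
python3 - <<'E'
from h import *
b=arm.get_image("scene")[80:260,230:410,::-1]
cv2.imwrite("pics/p6.png",cv2.resize(b,(540,540),interpolation=2))
E
```

```text
(no output)
```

View pics/p6.png

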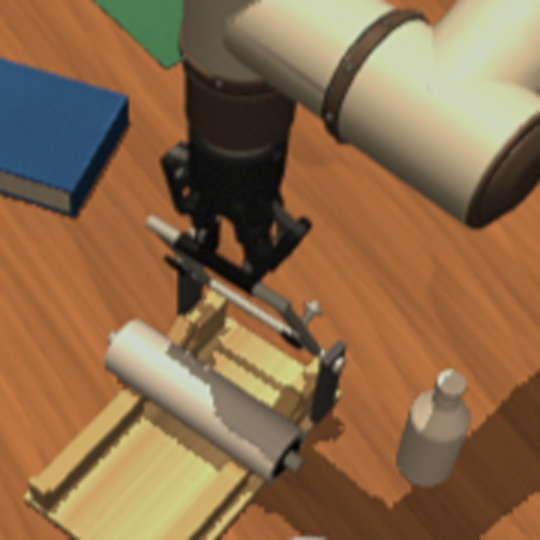

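The bail is following the fingers: bar at crop (230,265), about 1.1 rad. Continuing down to about 0.5 rad.

servo_tool(rows=[[[40,-14,0,8,0,0,0],[40,-28,0,17,0,0,0],[40,-40,0,28,0,0,0],[40,-50,0,38,0,0,0],[40,-60,0,50,0,0,0],[40,-68,0,60,0,0,0],[40,-74,0,70,0,0,0],[40,-74,0,70,0,0,0]]])

```text
clock: 13.35
position: [608.2, -16.8, 167.0]
ee_rot: [-0.163, 0.987, 0.0, -0.001]
contact_force: [-0.8, -0.4, 0.2]
gripper_width: 39.6
grasp_force: 0.0
```

```bash
python3 -c "
from h import *
where();roller(63)"
```

```text
t 13.35 stand pos [-4.36e+01 -1.00e-01  1.67e+02] F stand [0.9 0.1 0.2] w 39.6
tool axes in stand
 [[ 1.    -0.003  0.001]
 [-0.003 -1.    -0.   ]
 [ 0.001  0.    -1.   ]]
roller px ((237.6508026123047, 181.64097595214844), (20.670801162719727, 30.290451049804688), 76.75948333740234) ends [[-153.2  -30.9   63. ]
 [-160.1 -123.8   63. ]] skew 0.073 mid [-156.6  -77.4   63. ]
```

servo_tool(rows=[[[40,12,0,0,0,0,0],[40,14,0,-20,0,0,0],[40,14,0,-60,0,0,0],[40,14,0,-72,0,0,0],[40,-10,0,-72,0,0,0],[40,-26,0,-72,0,0,0],[40,-26,0,-60,0,0,0],[40,-26,0,-48,0,0,0],[40,-26,0,-44,0,0,0]]])

```text
clock: 14.52
position: [631.3, -8.9, 210.5]
ee_rot: [-0.163, 0.987, 0.0, -0.002]
contact_force: [-0.5, -0.3, 0.4]
gripper_width: 40.0
grasp_force: 0.0
```

```bash
python3 - <<'E'
from h import *
where()
b=arm.get_image("scene")[100:280,225:405,::-1]
cv2.imwrite("pics/p7.png",cv2.resize(b,(540,540),interpolation=2))
E
```

```text
t 14.53 stand pos [-6.800e+01 -1.000e-01  2.105e+02] F stand [0.6 0.1 0.4] w 40.0
tool axes in stand
 [[ 1.    -0.003  0.003]
 [-0.003 -1.    -0.001]
 [ 0.003  0.001 -1.   ]]
```

View pics/p7.png

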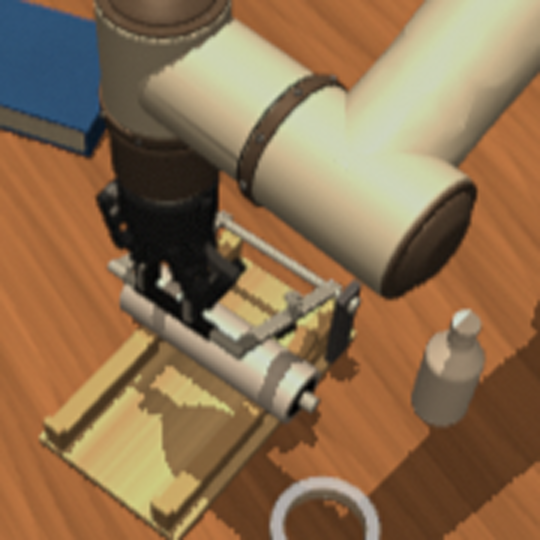

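The bail is low, with bar ends at crop (113,265) and (245,345), and the fingers are above it. I'll get its angle from the ray.

```bash
python3 - <<'E'
from h import *
c,d=ray("scene",225+179/3,100+305/3);c=Rs.T@(c-O);d=Rs.T@d
p=c-d*c[1]/d[1];print(p,np.arctan2(p[2]-111,85-p[0]))
a=np.linspace(0,1,11)
b=np.c_[85-170*np.cos(a),0*a,111+170*np.sin(a)]
P=arm.camera_params("scene")
for ai,q in zip(a,b):
    v=np.array(P["intrinsics"])@(P["R"]@(O+Rs@q)+P["t"]);print(round(ai,1),q.round(),((v[:2]/v[2])-[225,100])*3)
E
```

```text
[-55.09957307   0.         185.55079916] 0.48901785614431437
0.0 [-85.   0. 111.] [158.17252659 371.38669283]
0.1 [-84.   0. 128.] [158.40790267 361.28187147]
0.2 [-82.   0. 145.] [159.90102547 349.73676355]
0.3 [-77.   0. 161.] [162.67881235 336.84456294]
0.4 [-72.   0. 177.] [166.74902677 322.72663671]
0.5 [-64.   0. 193.] [172.09805173 307.53252607]
0.6 [-55.   0. 207.] [178.68919031 291.43885114]
0.7 [-45.   0. 221.] [186.46166817 274.64701678]
0.8 [-33.   0. 233.] [195.33048761 257.37969211]
0.9 [-21.   0. 244.] [205.18723769 239.87612568]
1.0 [ -7.   0. 254.] [215.90190433 222.38645507]
```

servo_tool(rows=[[[40,0,0,8,0,0,0],[40,-2,0,15,0,0,0],[40,-4,0,22,0,0,0],[40,-6,0,29,0,0,0],[40,-8,0,36,0,0,0],[40,-10,0,43,0,0,0],[40,-12,0,50,0,0,0],[40,-13,0,56,0,0,0],[40,-14,0,62,0,0,0],[40,-14,0,62,0,0,0]]])

```text
clock: 15.82
position: [645.6, -4.1, 149.3]
ee_rot: [-0.163, 0.987, 0.0, -0.001]
contact_force: [0.9, 0.8, 0.1]
gripper_width: 40.4
grasp_force: 0.0
```

```bash
python3 -c "
from h import *
s,R=where();print(Rs.T@s['wrist_torque'])"
```

```text
t 15.82 stand pos [-83.1   0.  149.3] F stand [-1.1 -0.5  0.1] w 40.4
tool axes in stand
 [[ 1.    -0.003  0.002]
 [-0.003 -1.    -0.   ]
 [ 0.002  0.    -1.   ]]
[-0.00332985  0.00542468 -0.04772929]
```

servo_tool(rows=[[[40,0,0,3,0,0,0],[40,-1,0,6,0,0,0],[40,-1,0,9,0,0,0],[40,-1,0,12,0,0,0],[40,-2,0,14,0,0,0],[40,-2,0,16,0,0,0],[40,-2,0,16,0,0,0]]])

```text
clock: 16.7
position: [647.8, -3.4, 133.9]
ee_rot: [-0.163, 0.987, 0.0, -0.0]
contact_force: [-0.0, -0.2, 0.0]
gripper_width: 39.8
grasp_force: 0.0
```

servo_tool(rows=[[[40,0,0,1,0,0,0],[40,0,0,2,0,0,0],[40,0,0,3,0,0,0],[40,0,0,4,0,0,0]]])

```text
clock: 17.2
position: [648.0, -3.4, 130.1]
ee_rot: [-0.163, 0.987, -0.0, 0.0]
contact_force: [-0.3, -0.8, 1.2]
gripper_width: 39.8
grasp_force: 0.1
```

servo_tool(rows=[[[40,0,0,1,0,0,0],[40,0,0,2,0,0,0],[40,0,0,3,0,0,0],[40,0,0,4,0,0,0]]])

```text
clock: 17.7
position: [648.0, -3.4, 126.1]
ee_rot: [-0.163, 0.987, 0.0, -0.0]
contact_force: [0.5, 0.1, 0.9]
gripper_width: 39.8
grasp_force: 0.1
```

servo_tool(rows=[[[40,0,0,1,0,0,0],[40,0,0,2,0,0,0],[40,0,0,3,0,0,0]]])

```text
clock: 18.08
position: [648.0, -3.4, 123.1]
ee_rot: [-0.163, 0.987, -0.0, 0.0]
contact_force: [-0.1, -0.7, -0.3]
gripper_width: 39.7
grasp_force: 0.1
```

servo_tool(rows=[[[40,0,0,1,0,0,0],[40,0,0,2,0,0,0],[40,0,0,3,0,0,0]]])

```text
clock: 18.45
position: [648.0, -3.4, 120.1]
ee_rot: [-0.163, 0.987, -0.0, -0.0]
contact_force: [-0.1, -0.3, -0.1]
gripper_width: 39.7
grasp_force: 0.1
```

servo_tool(rows=[[[40,0,0,1,0,0,0],[40,0,0,2,0,0,0],[40,0,0,3,0,0,0]]])

```text
clock: 18.82
position: [648.0, -3.4, 117.1]
ee_rot: [-0.163, 0.987, -0.0, -0.0]
contact_force: [0.1, 0.4, -0.3]
gripper_width: 39.9
grasp_force: 0.1
```

servo_tool(rows=[[[40,0,0,1,0,0,0],[40,0,0,2,0,0,0],[40,0,0,3,0,0,0]]])

```text
clock: 19.2
position: [648.0, -3.4, 114.1]
ee_rot: [-0.163, 0.987, -0.0, 0.0]
contact_force: [1.0, -0.1, 0.6]
gripper_width: 40.3
grasp_force: 0.1
```

servo_tool(rows=[[[40,0,0,1,0,0,0],[40,0,0,2,0,0,0],[40,0,0,3,0,0,0]]])

```text
clock: 19.58
position: [648.0, -3.4, 111.1]
ee_rot: [-0.163, 0.987, -0.0, -0.0]
contact_force: [-0.4, -0.1, 1.5]
gripper_width: 40.0
grasp_force: 1.1
```

servo_tool(rows=[[[40,0,0,1,0,0,0],[40,0,0,1,0,0,0]]])

```text
clock: 19.82
position: [648.0, -3.4, 110.9]
ee_rot: [-0.163, 0.987, -0.0, 0.0]
contact_force: [-1.4, 0.1, 5.8]
gripper_width: 39.7
grasp_force: 2.3
```

servo_tool(rows=[[[40,0,0,1,0,0,0],[40,0,0,1,0,0,0]]])

```text
clock: 20.08
position: [648.1, -3.4, 110.7]
ee_rot: [-0.163, 0.987, -0.0, 0.0]
contact_force: [-3.0, 0.9, 8.1]
gripper_width: 40.2
grasp_force: 4.0
```

servo_tool(rows=[[[40,0,0,0.6,0,0,0],[40,0,0,0.6,0,0,0],[40,0,0,0.6,0,0,0],[40,0,0,0.6,0,0,0]]])

```text
clock: 20.58
position: [648.1, -3.4, 110.7]
ee_rot: [-0.163, 0.987, -0.0, 0.001]
contact_force: [-3.6, 0.5, 10.6]
gripper_width: 40.0
grasp_force: 5.0
```

servo_tool(rows=[[[40,0,0,0.6,0,0,0],[40,0,0,0.6,0,0,0],[40,0,0,-1,0,0,0],[40,0,0,-3,0,0,0],[40,0,0,-8,0,0,0],[40,0,0,-25,0,0,0],[40,0,0,-60,0,0,0],[40,0,0,-110,0,0,0],[40,0,0,-160,0,0,0],[40,0,0,-160,0,0,0]]])

```text
clock: 21.82
position: [650.4, -3.4, 275.6]
ee_rot: [-0.163, 0.987, -0.0, 0.006]
contact_force: [0.2, 0.5, 0.1]
gripper_width: 40.1
grasp_force: 0.0
```

```bash
python3 - <<'E'
from h import *
where()
b=arm.get_image("scene")[100:280,225:405,::-1];a=arm.get_image("top")[150:290,215:355,::-1]
cv2.imwrite("pics/p8.png",np.hstack([cv2.resize(a,(400,400),interpolation=2),cv2.resize(b,(400,400),interpolation=2)]))
E
```

```text
t 21.82 stand pos [-87.9   0.9 275.6] F stand [-0.3 -0.5  0.1] w 40.1
tool axes in stand
 [[ 1.    -0.002 -0.012]
 [-0.002 -1.     0.003]
 [-0.012 -0.003 -1.   ]]
```

View pics/p8.png

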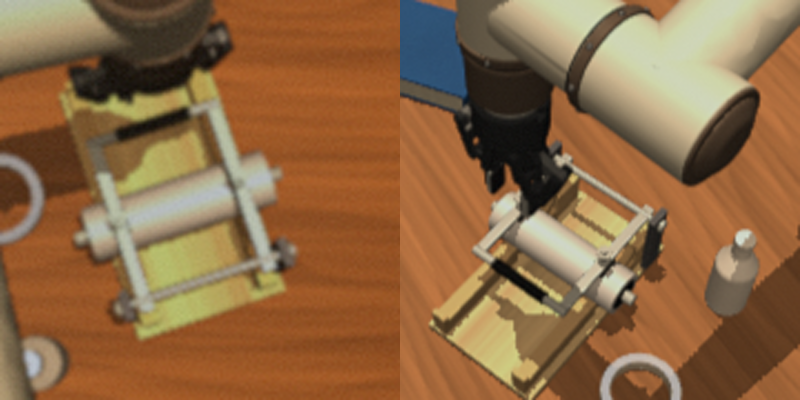

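The bail is down on the squarely seated roller (left panel, sleeve at about (150,125), straps across the roller), the hand is clear, and the tape and glue are undisturbed. Handing in.

```bash
python3 -c "
from bench import arm
print(arm.job_done())"
```

```text
the job is handed in; nothing more can be done
None
```

I rolled the roller over the ridge into the vee, where it settled square by itself. I then pressed the bail on it with 10.6 N at the crossbar and let go, leaving it down on the roller. The job was handed in at about 22 s; no verdict came back.

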